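# Turn the lathe handwheel until its clamp screw points up

### The job

The clamp screw of the wood lathe's handwheel has to point straight up so that the hex key can be put into it from above. With the fingertips push the wheel round by its spokes, one spoke after another, gripping nothing and not pushing on the rim or the screw, then take the hand away and leave the wheel at rest with the screw upright. Do not disturb the wax jar, the wooden blank and the hex key on the bench.

Things in the scene. Friction and masses are not known exactly. Their poses are not given: they have to be found in the camera images.
- handwheel (a joint): turn of the handwheel on its level spindle, rad: 0 = clamp screw straight up; growing values carry the top of the wheel towards +x of wheel_centre (far side of the lathe). Turns both ways without end stops, value not wrapped; steady drag of about 0.32 N m, so it stays where it is left. Starts 1.9 to 3.14 rad from upright, either side
- wheel_centre (a point): centre of the handwheel on the spindle axis, in the plane of the rim, 210 mm above the bench; does not turn with the wheel. y: level along the spindle, outboard (away from the headstock); x: level, to the far side of the lathe; z up. Outboard is open; inboard the headstock's end wall stands 60 mm from the plane of the rim (bearing cover, radius 34 mm, 51 mm)
- spokes: five straight round aluminium spokes, 16 mm thick, at 36, 108, 180, 252 and 324 degrees from the screw (so it lies midway between two). Each runs from the hub (24 mm from the axis, 34 mm outboard of the rim's plane) to the rim (119 mm from the axis, in its plane). Origin: wheel centre; turns with the wheel; y outboard, z radially in the screw's direction
- rim: round aluminium rim of the handwheel, 260 mm over all, 22 mm thick, inner radius 108 mm. Origin: the wheel centre; turns with the wheel
- clamp_screw: brass socket-head clamp screw standing out radially from the outer end of the black hub (hub 56 mm in diameter, from 10 mm inboard to 62 mm outboard of the rim's plane; spindle end, 22 mm in diameter, to 68 mm); head 17 mm in diameter. Origin: the wheel centre; z points along the screw, out of the hub; y outboard
- screw_head (a point): top of the clamp screw's head, 52 mm from the spindle axis and 50 mm outboard of the plane of the rim
- wax_jar: bystander: amber glass jar of wax with a steel lid, 68 mm in diameter, 62 mm tall, loose on the bench. Origin: centre of its underside
- blank: bystander: upright round wooden turning blank, 54 mm in diameter, 95 mm tall, loose on the bench. Origin: centre of its underside
- hex_key: bystander: dark steel L-shaped hex key lying flat on the bench, 8 mm thick, long leg 147 mm along its x axis, short leg 42 mm. Origin: on the bench under the middle of the long leg

How it is judged:
By the outcome, as a careful person would: the job done as asked, in the order asked, and still so for the second after the job is handed in, with the robot touching nothing.
It also fails if it takes over 48 s, if anything falls off the work surface, if the arm or the gripper's body presses on something with over 40 N, if the wrist force passes 120 N, or if a joint passes its speed limit or range.

### The arm

A 6-joint arm with a two-finger parallel gripper is mounted at the origin on the work surface. World frame = base frame: x ahead of the robot, y to its left, z up, the work surface at z = 0. Lengths are in m, angles in rad, forces in N, time in s.
With the tool pointing down it reaches from about 0.375 to 0.9 m from the base axis. Payload 3.1 kg.
Tool frame: the origin (TCP) lies on the mounting face of the last link; the fingertips stand 182 mm ahead of it and the grasp point (between the pads) lies 164 mm ahead of it; z points along the fingers, y is the direction in which the jaws open and shut (so a half turn about z gives the same grasp; the last joint's range is limited). The gripper opens to 87 mm and grips with 3 to 60 N. Pads are 19 mm wide; open, the fingers measure 117 mm over their backs; the gripper's body (75 mm by 190 mm) begins 51 mm behind the grasp point.
Start: joints at [-1.49, 0.527, 1.433, -0, 1.181, -0.178], TCP at [0.161, -0.604, 0.405] pointing down, gripper open.
Joint ranges: [-3.08, 3.08], [-0.75, 2.2], [0.22, 2.44], [-1.43, 4.57], [0, 2.65], [-2.85, 2.85]. Speed limits (rad/s): [2.79, 2.79, 3.14, 3.14, 3.14, 3.14].

### API

Orientations are given as a unit quaternion [x, y, z, w].
In Python, from rig import robot, camera, camera_model gives the robot as it stands.
- The arm moves only by the tool drive_tool, never from a script. Its argument "plan" is a list that holds one entry, the list of rows, each a list of 6 numbers: the shift along the world's x, y, z in units of 2.5 cm (1.0 is 2.5 cm), then the turn, a rotation vector about the world's x, y, z in units of 6 degrees (1.0 is 6 degrees). A call has 1 to 8 rows; each row shifts and turns the commanded pose from where the row before left it; what a row does not reach is not made up. A row lasts 1/8 s, in which the tool goes at most 62.5 mm and 10.7 degrees, less where a joint would pass 70% of its speed; a pose out of reach is approached as far as the arm can. A call with a number of a shift or a turn outside -1 to 1 is refused whole. A call with a gripper value outside its range is refused whole. "grip" is the closure, from 0 (fully open) to 1 (shut), set as the call begins (left out, the last holds). The fingers move at their own pace and stop on an object; "force" is the grip in N (left out, the last holds). Time passes only in rows, so rows that do not move let the fingers close. It gives the time, the measured TCP pose, the force and the opening at its end, in the units of the state.
- robot.get_obs(): the state, without advancing time (a new reading comes with each control period).
- camera(name): name is "side" or "top"; returns the picture (480x640x3 uint8, red, green, blue); there is no depth.
- camera_model(name): a dict with "K" (3x3 intrinsics, pixels), "k1" (the pictures are not rectified: a ray, as slopes to the right and down, at radius r is drawn at 1 + k1 r^2 times it, then the intrinsics apply), "world_to_cam" (4x4, takes a point from world to camera coordinates). Camera axes: x right, y up, looking along -z (the intrinsics and any distortion apply to the point x, -y, -z); pixel columns grow to the right and rows downward; lengths in m; the calibration is good to about 2 mm. A picture is of the moment at which its call begins. camera_model takes no time and is no camera call.
- robot.hand_in(): hands the job in, once; it reports no verdict.
The state is a dict: "time": time; "q": joint angles; "joint_velocities": joint speeds; "joint_torque": joint torques, N m; "position": TCP position; "tool_rot": TCP orientation; "ft_force": force on the tool from outside, world axes, zero at the start; "moment": the same for the moment, N m; "grip_width": finger opening in m.
Only numpy, scipy, OpenCV 4.12 (cv2) and the standard library are available. Lean on these libraries where they do the work, as an engineer would, in place of code of your own. Each camera call takes 0.05 s, during which the arm holds its last target.

## Working session

There is one attempt and no reset: what is moved stays moved. The work goes in short steps, Python scripts to look and compute and a tool call to move; the robot and the scene stay as the last step left them, time stands still between calls to the robot, and variables do not carry over. Pictures are saved under pics/ and viewed, and the job is handed in when it is done.

Besides the shell and the picture viewer there is one more tool, called after "Request:" by a JSON object that holds its "op" and its "data", one argument or row to a line. drive_tool: Moves the arm, as the interface text tells. Shifts and turns lie within -1 to 1; 1 stands for 2.5 cm of shift or 6 degrees of turn. Its arguments: {"type":"object","properties":{"plan":{"type":"array","items":{"type":"array","items":{"type":"array","items":{"type":"number","minimum":-1,"maximum":1}}}},"grip":{"type":"number"},"force":{"type":"number"}},"required":["plan"]}

```bash
ls; mkdir -p pics; python3 - <<'E'
from rig import robot,camera,camera_model
import cv2,numpy as np
np.set_printoptions(precision=4,suppress=True)
for n in("side","top"):
    cv2.imwrite(f"pics/{n}0.png",camera(n)[:,:,::-1])
    m=camera_model(n);print(n,m)
print(robot.get_obs())
E
```

```text
pics
side {'K': array([[587.1511,   0.    , 315.4245],
       [  0.    , 587.1511, 237.2155],
       [  0.    ,   0.    ,   1.    ]]), 'k1': -0.16471021877453254, 'world_to_cam': array([[ 0.5037,  0.8639,  0.0044, -0.4021],
       [-0.6108,  0.3525,  0.709 ,  0.1544],
       [ 0.6109, -0.3598,  0.7052, -1.2144],
       [ 0.    ,  0.    ,  0.    ,  1.    ]])}
top {'K': array([[585.6921,   0.    , 318.9448],
       [  0.    , 585.6921, 231.5666],
       [  0.    ,   0.    ,   1.    ]]), 'k1': 0.05874257256003381, 'world_to_cam': array([[-0.0236, -0.9997,  0.005 ,  0.1377],
       [ 0.9861, -0.0225,  0.1646, -0.5151],
       [-0.1644,  0.0088,  0.9863, -0.9208],
       [ 0.    ,  0.    ,  0.    ,  1.    ]])}
{'time': 0.1, 'q': array([-1.4895,  0.5284,  1.4337, -0.    ,  1.1814, -0.1785]), 'joint_velocities': array([-0.0008, -0.0018, -0.0048,  0.0001,  0.0011,  0.0002]), 'joint_torque': array([ -0.0007, -44.0986, -17.7151,   0.0636,   0.0534,  -0.    ]), 'position': array([ 0.1605, -0.6037,  0.4039]), 'tool_rot': array([ 0.9916,  0.1295,  0.    , -0.001 ]), 'ft_force': array([ 0.2432, -0.2713, -0.0139]), 'moment': array([ 0.0121,  0.0005, -0.0287]), 'grip_width': 0.08683894168566288}
```

View pics/side0.png

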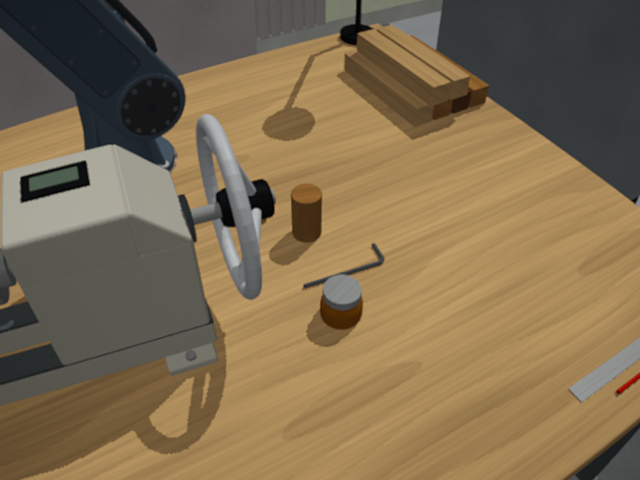

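View pics/top0.png

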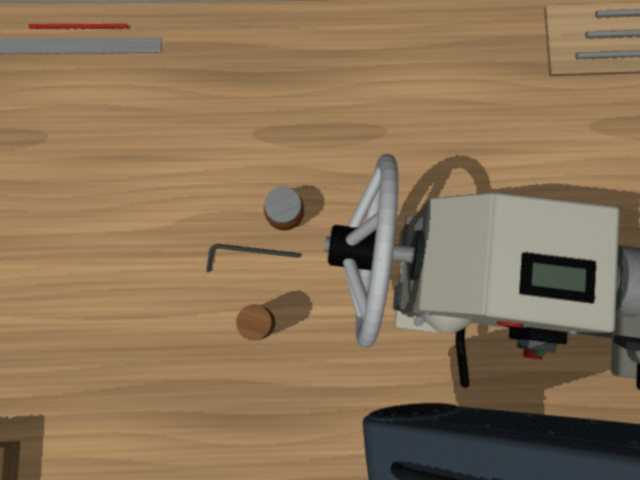

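```bash
python3 - <<'E'
import cv2
a=cv2.imread("pics/side0.png");b=cv2.imread("pics/top0.png")
cv2.imwrite("pics/sz.png",cv2.resize(a[105:305,175:295],None,fx=3,fy=3,interpolation=cv2.INTER_CUBIC))
cv2.imwrite("pics/tz.png",cv2.resize(b[145:355,310:440],None,fx=2.8,fy=2.8,interpolation=cv2.INTER_CUBIC))
E
```

```text
(no output)
```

View pics/sz.png

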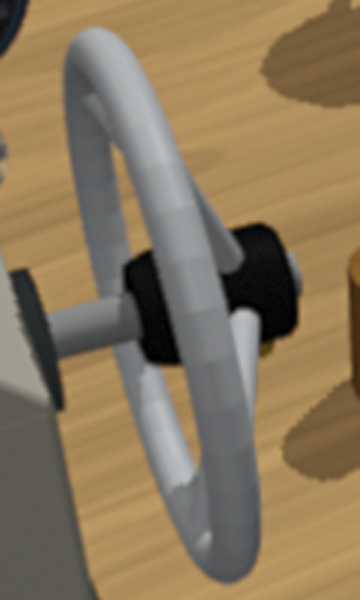

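View pics/tz.png

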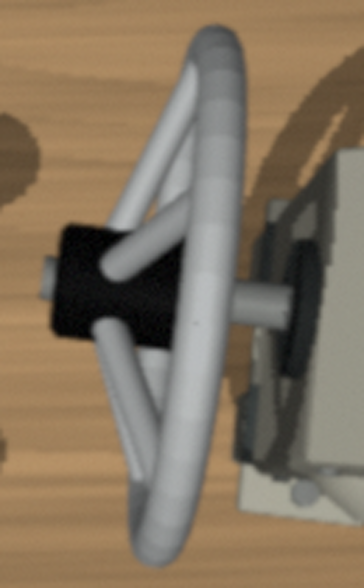

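```bash
cat > h.py <<'E'
import numpy as np,cv2
from scipy.optimize import minimize
from rig import camera_model
M={n:camera_model(n) for n in("side","top")}
def proj(n,P):
    m=M[n];P=np.atleast_2d(P);c=P@m["world_to_cam"][:3,:3].T+m["world_to_cam"][:3,3]
    s=np.c_[c[:,0],-c[:,1]]/(-c[:,2:3]);r=(s**2).sum(1,keepdims=True);s=s*(1+m["k1"]*r)
    K=m["K"];return np.c_[s[:,0]*K[0,0]+K[0,2],s[:,1]*K[1,1]+K[1,2]],-c[:,2]
def ray(n,uv):
    m=M[n];K=m["K"];d=np.array([(uv[0]-K[0,2])/K[0,0],(uv[1]-K[1,2])/K[1,1]]);s=d.copy()
    for _ in range(20): s=d/(1+m["k1"]*(s@s))
    R=m["world_to_cam"][:3,:3];t=m["world_to_cam"][:3,3]
    return -R.T@t, R.T@np.array([s[0],-s[1],-1.])
def onz(n,uv,z):
    o,d=ray(n,uv);return o+d*(z-o[2])/d[2]
def frame(yaw):  # columns x(far),y(outboard),z
    c,s=np.cos(yaw),np.sin(yaw);return np.array([[c,-s,0],[s,c,0],[0,0,1.]])
def radial(a): return np.array([np.sin(a),0,np.cos(a)]) # angle from up toward +x
def pieces(p):
    # p: x,y,yaw,theta ; returns points, radii, label
    P=[];R=[];L=[]
    for a in np.linspace(0,2*np.pi,150,endpoint=False):
        P.append(.119*radial(a));R.append(.011);L.append(1)
    for k in range(5):
        u=radial(p[3]+np.radians(36+72*k))
        for t in np.linspace(0,1,25):
            P.append(u*(.024+t*.095)+[0,.034*(1-t),0]);R.append(.008);L.append(1)
    u=radial(p[3])
    for r in np.linspace(.028,.0475,6): P.append(u*r+[0,.050,0]);R.append(.0075);L.append(3)
    return np.array(P),np.array(R),np.array(L)
def render(n,p,ss=2):
    F=frame(p[2]);c=np.array([p[0],p[1],.21])
    P,R,L=pieces(p);W=P@F.T+c
    uv,d=proj(n,W);rad=R*585/d
    im=np.zeros((480*ss,640*ss),np.uint8)
    items=[(d[i],'c',i) for i in range(len(d))]
    an=np.linspace(0,2*np.pi,40)
    for y0,y1,r,l in ((-.010,.062,.028,2),(.062,.068,.011,1),(-.05,-.01,.011,1)):
        for y in np.linspace(y0,y1,12 if l==2 else 8):
            W2=np.array([r*radial(a)+[0,y,0] for a in an])@F.T+c
            q,dd=proj(n,W2);items.append((dd.mean(),'h',(q,l)))
    items.sort(key=lambda x:-x[0])
    for _,k,v in items:
        if k=='c': cv2.circle(im,tuple(int(z) for z in np.round((uv[v]+.5)*ss*8-4)),int(round(rad[v]*ss*8)),int(L[v]),-1,shift=3)
        else: cv2.fillConvexPoly(im,np.round((v[0]+.5)*ss*8-4).astype(np.int32),v[1],shift=3)
    return cv2.resize(im,(640,480),interpolation=cv2.INTER_NEAREST)
def label(rgb):
    h=cv2.cvtColor(rgb,cv2.COLOR_RGB2HSV);S,V=h[...,1].astype(int),h[...,2].astype(int)
    L=np.zeros(S.shape,np.uint8);L[(S<55)&(V>75)]=1;L[V<45]=2;return L
E
python3 - <<'E'
import cv2,numpy as np
from h import *
for n in("side","top"):
    a=cv2.imread(f"pics/{n}0.png")[:,:,::-1].copy();L=label(a)
    p=[0.45,0.09,0,np.pi]
    print(n, onz(n,(270,200) if n=="side" else (328,247),.21))
    x=(slice(105,305),slice(175,295)) if n=="side" else (slice(145,355),slice(310,440))
    cv2.imwrite(f"pics/lab{n}.png",cv2.resize(L[x]*80,None,fx=2.5,fy=2.5,interpolation=0))
    
E
```

```text
side [0.47710781 0.11302282 0.21      ]
top [0.46880739 0.11554692 0.21      ]
```

```bash
python3 -c "
import cv2,numpy as np
a=cv2.imread('pics/labside.png');b=cv2.imread('pics/labtop.png');c=np.zeros((530,700,3),np.uint8);c[:a.shape[0],:a.shape[1]]=a;c[:b.shape[0],350:350+b.shape[1]]=b;cv2.imwrite('pics/lab.png',c)"
```

```text
(no output)
```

View pics/lab.png

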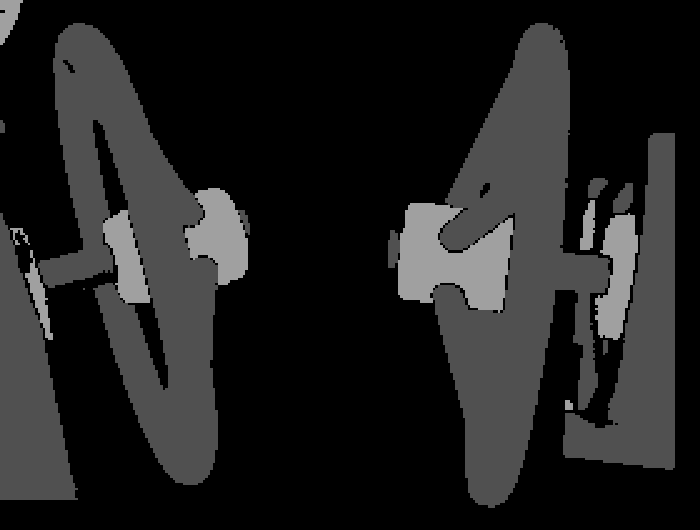

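```bash
cat >> h.py <<'E'
vv,uu=np.mgrid[:480,:640]
ROI={"side":(uu>np.maximum(193,193+(vv-200)*.2))&(uu<283)&(vv>108)&(vv<305),"top":(uu<397)&(uu>315)&(vv>148)&(vv<355)}
def cost(p,Ls,skip=None):
    s=0
    for n in Ls:
        r=render(n,p);r[r==3]=0
        m=ROI[n]&(render(n,p)!=3)
        if skip is not None: m=m&~skip[n]
        s+=(r!=Ls[n])[m].sum()
    return s
E
cat > fit0.py <<'E'
import cv2,numpy as np
from h import *
Ls={n:label(cv2.imread(f"pics/{n}0.png")[:,:,::-1].copy()) for n in M}
best=[]
p0=[.47,.05,0,2.0]
def f(q,th): return cost([q[0],q[1],q[2],th],Ls)
from scipy.optimize import minimize
r=minimize(lambda q:cost([*q,np.pi],Ls),p0[:3],method="Nelder-Mead",options=dict(initial_simplex=[[.47,.05,0],[.48,.05,0],[.47,.06,0],[.47,.05,.1]],maxiter=60))
print(r.x,r.fun)
for th in np.radians(np.arange(0,72,3)): best.append((cost([*r.x,th],Ls),th))
best.sort();print([(int(a),round(float(np.degrees(b)))) for a,b in best[:6]])
x=np.r_[r.x,best[0][1]]
for sc in(.01,.004):
    sim=[x]+[x+np.eye(4)[i]*[sc,sc,sc*5,sc*8][i] for i in range(4)]
    r=minimize(lambda q:cost(q,Ls),x,method="Nelder-Mead",options=dict(initial_simplex=sim,maxiter=90));x=r.x
print(x,r.fun,np.degrees(x[3])+72*np.arange(-3,4))
np.save("p0.npy",x)
E
time python3 fit0.py
```

```text
[ 0.46363791  0.05318565 -0.14877231] 2193.0
[(1944, 48), (1947, 51), (1991, 45), (2027, 54), (2049, 42), (2109, 39)]
[ 0.46338     0.05322072 -0.1492866   0.86190129] 1920.0 [-166.61669368  -94.61669368  -22.61669368   49.38330632  121.38330632
  193.38330632  265.38330632]
real	0m53.185s
user	0m48.712s
sys	0m2.097s
```

```bash
cat > ov.py <<'E'
import sys
from h import *
def overlay(imgs,p,out):
    cs=[]
    for n in("side","top"):
        a=imgs[n].copy();r=render(n,p)
        x=(slice(105,305),slice(170,300)) if n=="side" else (slice(145,355),slice(310,440))
        a=cv2.resize(a[x],None,fx=2.7,fy=2.7,interpolation=cv2.INTER_CUBIC)
        r=cv2.resize(r[x],None,fx=2.7,fy=2.7,interpolation=0)
        for l,c in((1,(0,0,255)),(2,(0,255,0)),(3,(255,0,255))):
            k,_=cv2.findContours((r==l).astype(np.uint8),cv2.RETR_LIST,cv2.CHAIN_APPROX_NONE);cv2.drawContours(a,k,-1,c,1)
        a=cv2.copyMakeBorder(a,0,570-a.shape[0],0,10,cv2.BORDER_CONSTANT);cs.append(a)
    cv2.imwrite(out,np.hstack(cs))
if __name__=="__main__":
    p=np.load("p0.npy")
    if len(sys.argv)>2:p[3]=np.radians(float(sys.argv[2]))
    overlay({n:cv2.imread(f"pics/{n}0.png") for n in M},p,sys.argv[1])
E
python3 ov.py pics/ov0.png -166.6
```

```text
(no output)
```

View pics/ov0.png

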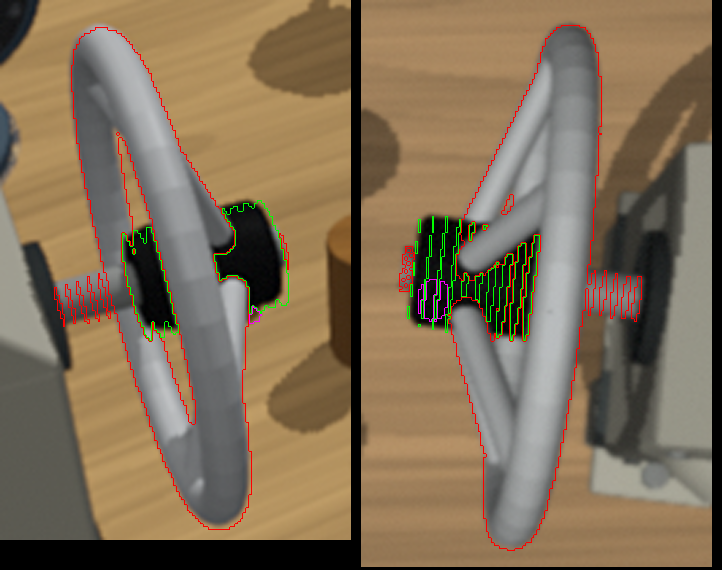

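```bash
sed -i 's/12 if l==2 else 8/70 if l==2 else 30/' h.py; python3 - <<'E'
from h import *
def tri(a,b):
    A=np.zeros((3,3));B=np.zeros(3)
    for n,uv in(("side",a),("top",b)):
        o,d=ray(n,uv);d/=np.linalg.norm(d);Q=np.eye(3)-np.outer(d,d);A+=Q;B+=Q@o
    return np.linalg.solve(A,B)
print("display",tri((55,179),(559,276)))
print("jar",onz("top",(285,204),.062),onz("side",(342,288),.062))
print("blank",onz("top",(255,322),.095),onz("side",(307,193),.095))
print("key",onz("top",(213,247),.004),onz("top",(300,255),.004),onz("top",(209,270),.004))
E
python3 fit0.py; python3 ov.py pics/ov1.png -166.6
```

```text
display [ 0.41509563 -0.14618824  0.31246601]
jar [0.56143103 0.17991519 0.062     ] [0.55927157 0.18603804 0.062     ]
blank [0.37310943 0.2260585  0.095     ] [0.37268453 0.23097265 0.095     ]
key [0.50205392 0.30594796 0.004     ] [0.48490428 0.15854902 0.004     ] [0.46303788 0.31238646 0.004     ]
[ 0.46421864  0.05288789 -0.15098836] 1731.0
[(1277, 51), (1284, 48), (1385, 45), (1400, 54), (1472, 42), (1513, 57)]
[ 0.46314414  0.05330651 -0.14983027  0.8764871 ] 1217.0 [-165.78098846  -93.78098846  -21.78098846   50.21901154  122.21901154
  194.21901154  266.21901154]
```

View pics/ov1.png

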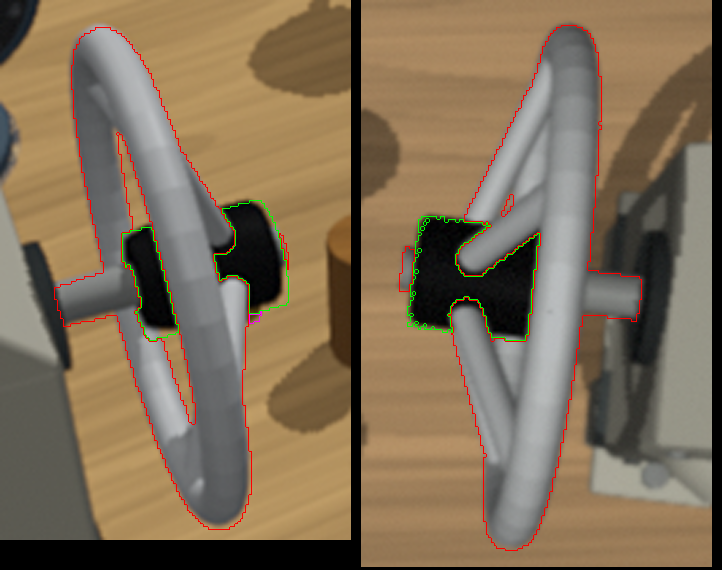

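Request:
{"op": "drive_tool", "data": {
  "plan": [
    [[0, 0, 1, 0, 0, 0], [0, 0, 1, 0, 0, 0], [0, 0, 1, 0, 0, 0], [0.5, 0.5, 1, 0, 0, 0], [1, 1, 1, 0, 0, 0], [1, 1, 1, 0, 0, 0], [1, 1, 1, 0, 0, 0], [1, 1, 1, 0, 0, 0]]
  ],
  "grip": 1,
  "force": 10
}}

```text
time: 1.1
position: [0.2738, -0.4905, 0.605]
tool_rot: [0.992, 0.129, -0.0, -0.001]
ft_force: [0.6, 0.1, 0.4]
grip_width: 0.0148
```

```bash
python3 - <<'E'
from rig import robot
import json
o=robot.get_obs();print(o)
E
```

```text
{'time': 1.1, 'q': array([-1.26069287e+00,  2.72997322e-01,  1.29284438e+00,  1.04647444e-04,
        1.57689939e+00,  5.04710063e-02]), 'joint_velocities': array([ 0.44658603, -0.23900934, -0.17058583,  0.00153197,  0.40763988,
        0.44050093]), 'joint_torque': array([-2.09276073e+00, -3.54436326e+01, -2.12088364e+01,  2.98850017e-02,
       -1.42692151e-01, -2.99051357e-01]), 'position': array([ 0.2737541 , -0.49051339,  0.60500485]), 'tool_rot': array([ 9.91585498e-01,  1.29452184e-01, -5.14896400e-05, -5.74294738e-04]), 'ft_force': array([0.55114256, 0.10162474, 0.40516404]), 'moment': array([-0.05344444,  0.00296349, -0.00924304]), 'grip_width': 0.014758726306808993}
```

Request:
{"op": "drive_tool", "data": {
  "plan": [
    [[1, 1, 0.5, 0, 0, 0], [1, 1, 0.5, 0, 0, 0], [1, 1, 0, 0, 0, 0], [1, 1, 0, 0, 0, 0], [1, 1, 0, 0, 0, 0], [1, 1, 0, 0, 0, 0], [1, 1, 0, 0, 0, 0], [1, 1, 0, 0, 0, 0]]
  ]
}}

```text
time: 2.1
position: [0.4738, -0.2905, 0.6292]
tool_rot: [0.992, 0.13, -0.0, -0.0]
ft_force: [0.6, -0.1, -0.7]
grip_width: 0.0005
```

```bash
python3 - <<'E'
from rig import robot
o=robot.get_obs();print(o['q'],o['position'],o['tool_rot'])
E
```

```text
[-7.51156980e-01  2.52689275e-01  1.25979669e+00 -5.55468922e-05
  1.63031340e+00  5.59770104e-01] [ 0.47375538 -0.29051551  0.62918647] [ 9.91570398e-01  1.29567671e-01 -4.05308060e-04 -4.47805924e-04]
```

Request:
{"op": "drive_tool", "data": {
  "plan": [
    [[0.3, 1, 0, 0, 0, 1], [0.3, 1, 0, 0, 0, 1], [0.3, 1, 0, 0, 0, 1], [0.3, 1, 0, 0, 0, 1], [0, 1, 0, 0, 0, 1], [0, 1, 0, 0, 0, 1], [0, 1, 0, 0, 0, 1], [0, 1, 0, 0, 0, 1]]
  ]
}}

```text
time: 3.1
position: [0.5029, -0.0906, 0.6292]
tool_rot: [0.852, 0.523, -0.0, -0.001]
ft_force: [-0.0, 0.4, 1.2]
grip_width: 0.0003
```

Request:
{"op": "drive_tool", "data": {
  "plan": [
    [[0, 1, 0, 0, 0, 1], [0, 1, 0, 0, 0, 1], [0, 1, 0, 0, 0, 1], [0, 1, 0, 0, 0, 0], [0, 1, 0, 0, 0, 0], [0, 1, 0, 0, 0, 0], [0, 1, 0, 0, 0, 0], [0, 1, 0, 0, 0, 0]]
  ]
}}

```text
time: 4.1
position: [0.5029, 0.1093, 0.6292]
tool_rot: [0.761, 0.649, -0.0, -0.0]
ft_force: [-0.3, 0.2, 0.2]
grip_width: 0.0003
```

```bash
python3 - <<'E'
from rig import robot
o=robot.get_obs();print(o['q'],o['position'],o['tool_rot'],o['joint_velocities'])
E
```

```text
[-3.35104006e-03  1.83186449e-01  1.35151527e+00 -1.16471934e-05
  1.60814209e+00  1.55764160e-01] [0.5028895  0.10931398 0.62920932] [ 7.61066559e-01  6.48673493e-01 -4.78533976e-04 -4.02972818e-04] [ 3.98956471e-01  6.51477708e-02 -8.07266999e-02  5.87064815e-05
  1.67278939e-02  3.98229446e-01]
```

```bash
cat > fk.py <<'E'
import numpy as np
from scipy.spatial.transform import Rotation as Rn
from scipy.optimize import least_squares
Q=np.array([[-1.4895,.5284,1.4337,0,1.1814,-.1785],[-1.26069,.272997,1.292844,.0001,1.576899,.050471],[-.751157,.252689,1.259797,0,1.630313,.55977],[-.003351,.183186,1.351515,0,1.608142,.155764]])
P=np.array([[.1605,-.6037,.4039],[.273754,-.490513,.605005],[.473755,-.290516,.629186],[.50289,.109314,.629209]])
def fk(q,g):  # g: a1,d,h,L1,L2,Lt,off
    a1,d,h,L1,L2,off=g[:6];Lt=g[6] if len(g)>6 else .1
    z=Rn.from_euler('z',q[0]);y2=Rn.from_euler('y',q[1]);y3=Rn.from_euler('y',q[1]+q[2])
    p=np.array([a1,d,h])+y2.apply([0,0,L1])+y3.apply([off,0,L2])
    R=y3*Rn.from_euler('z',q[3])*Rn.from_euler('y',q[4])
    p=p+R.apply([0,0,Lt])
    return z.apply(p), z*R*Rn.from_euler('z',q[5]+np.pi/2)
if __name__=="__main__":
    r=least_squares(lambda g:np.r_[np.concatenate([fk(q,g)[0]-p for q,p in zip(Q,P)]),(g[0]-0)*.01,g[5]*.01],[0,.11,.3,.4,.4,0])
    print(r.x,abs(r.fun).max())
    for q in Q: print(fk(q,r.x)[1].as_quat())
E
python3 fk.py
```

```text
[2.15414742e-04 1.10984459e-01 2.51550986e-01 5.86119633e-01
 3.91928348e-01 1.12891661e-01] 0.0011289166125888575
[ 9.91574639e-01  1.29533106e-01  4.63320168e-05 -9.52546928e-04]
[ 9.91585314e-01  1.29453595e-01 -5.36785354e-05 -5.73340604e-04]
[ 9.91570181e-01  1.29569333e-01 -3.83804743e-04 -4.65308274e-04]
[ 7.61066356e-01  6.48673733e-01 -4.74436743e-04 -4.07125610e-04]
```

Request:
{"op": "drive_tool", "data": {
  "plan": [
    [[0, 1, 0, 0, 0, 0], [0, 1, 0, 0, 0, 0], [0, 1, 0, -0.5, 0.075, 0], [0, 1, 0, -1, 0.15, 0], [0, 1, 0, -1, 0.15, 0], [0, 1, 0, -1, 0.15, 0], [0, 1, 0, -1, 0.15, 0], [0, 1, 0, -1, 0.15, 0]]
  ]
}}

```text
time: 5.1
position: [0.503, 0.3094, 0.6292]
tool_rot: [0.728, 0.621, -0.218, 0.189]
ft_force: [0.4, -0.2, -0.7]
grip_width: 0.0006
```

```bash
python3 - <<'E'
from rig import robot
import numpy as np
from fk import *
o=robot.get_obs();print(o['q'],o['position'],o['tool_rot'],o['joint_velocities'])
Q=np.vstack([Q,o['q']]);P=np.vstack([P,o['position']])
np.savez("kd.npz",Q=Q,P=P)
r=least_squares(lambda g:np.r_[np.concatenate([fk(q,g)[0]-p for q,p in zip(Q,P)])],[0,.11,.3,.4,.4,0,.1])
print(r.x,abs(r.fun).max(),fk(o['q'],r.x)[1].as_quat())
E
```

```text
[ 0.45818798  0.39776033  1.09793554 -0.51256748  1.95802619  0.49553187] [0.50298363 0.30942294 0.62922637] [ 0.72848948  0.6211388  -0.21818336  0.18943519] [ 0.41244278  0.32432995 -0.36427035 -0.70408943  0.61872986  0.10157527]
[4.12580080e-05 1.10984206e-01 2.74298195e-01 5.87924740e-01
 3.91674309e-01 1.14155756e-01 1.23230114e-01] 3.874001892326118e-05 [ 0.72848948  0.6211388  -0.21818336  0.18943519]
```

```bash
cat > plan.py <<'E'
from fk import *
from h import frame
d=np.load("kd.npz");G=least_squares(lambda g:np.concatenate([fk(q,g)[0]-p for q,p in zip(d['Q'],d['P'])]),[0,.11,.3,.4,.4,0,.1]).x
C=np.array([.4632,.0535,.21]);F=frame(-.150)
lo=np.array([-3.08,-.75,.22,-1.43,0,-2.85]);hi=np.array([3.08,2.2,2.44,4.57,2.65,2.85])
def toolR(tilt,sgn=1):
    t=np.radians(tilt);z=F@[0,-np.cos(t),-np.sin(t)];y=sgn*F@[1,0,0];x=np.cross(y,z)
    return Rn.from_matrix(np.c_[x,y,z])
def ik(tip_w,R,q0):
    p=C+F@np.asarray(tip_w)-R.apply([0,0,.182])
    def f(q):
        a,b=fk(q,G);return np.r_[a-p,.3*(R.inv()*b).as_rotvec()]
    r=least_squares(f,np.clip(q0,lo+.001,hi-.001),bounds=(lo,hi));return r.x,np.abs(r.fun).max(),p
def tip(al,s=.072):  # spoke angle deg -> tip x,z in wheel frame (contact behind spoke)
    a=np.radians(al);u=np.array([np.sin(a),np.cos(a)]);t=np.array([np.cos(a),-np.sin(a)])
    w=.015*abs(t[0])+.011*abs(t[1])+.008
    return s*u-w*t
E
python3 - <<'E'
from plan import *
np.set_printoptions(precision=3,suppress=True)
q0=d['Q'][-1]
for tilt in(20,30,40,50):
  for sg in (1,):
    R=toolR(tilt,sg);q=q0
    for y in (.10,0):
      for al in(-90,-58,-20,25,36):
        x,z=tip(al);q,e,p=ik([x,y if tilt else y,z],R,q);print(tilt,y,al,np.array([x,z]),q,round(e,4))
E
```

```text
20 0.1 -90 [-0.072 -0.019] [ 0.606  0.853  1.545 -0.769  1.757  1.046] 0.0
20 0.1 -58 [-0.074  0.017] [ 0.609  0.797  1.543 -0.776  1.8    1.005] 0.0
20 0.1 -20 [-0.049  0.059] [ 0.581  0.749  1.486 -0.817  1.858  0.914] 0.0
20 0.1 25 [0.007 0.076] [ 0.526  0.765  1.378 -0.88   1.886  0.81 ] 0.0
20 0.1 36 [0.021 0.074] [ 0.514  0.779  1.351 -0.892  1.885  0.792] 0.0
20 0 -90 [-0.072 -0.019] [ 0.474  0.8    1.749 -0.868  1.594  1.1  ] 0.0
20 0 -58 [-0.074  0.017] [ 0.477  0.735  1.747 -0.868  1.638  1.05 ] 0.0
20 0 -20 [-0.049  0.059] [ 0.45   0.677  1.687 -0.898  1.7    0.947] 0.0
20 0 25 [0.007 0.076] [ 0.398  0.689  1.573 -0.948  1.731  0.841] 0.0
20 0 36 [0.021 0.074] [ 0.386  0.703  1.546 -0.958  1.731  0.825] 0.0
30 0.1 -90 [-0.072 -0.019] [ 0.579  0.763  1.584 -0.704  1.633  1.008] 0.0
30 0.1 -58 [-0.074  0.017] [ 0.582  0.707  1.574 -0.706  1.684  0.967] 0.0
30 0.1 -20 [-0.049  0.059] [ 0.554  0.664  1.509 -0.735  1.751  0.878] 0.0
30 0.1 25 [0.007 0.076] [ 0.5    0.685  1.396 -0.783  1.786  0.78 ] 0.0
30 0.1 36 [0.021 0.074] [ 0.487  0.699  1.37  -0.793  1.785  0.764] 0.0
30 
[... 1111 characters left out ...]
[ 0.488  0.587  1.681 -0.555  1.371  0.891] 0.0
50 0.1 -58 [-0.074  0.017] [ 0.49   0.532  1.658 -0.547  1.438  0.852] 0.0
50 0.1 -20 [-0.049  0.059] [ 0.464  0.497  1.576 -0.554  1.527  0.771] 0.0
50 0.1 25 [0.007 0.076] [ 0.411  0.528  1.456 -0.575  1.576  0.684] 0.0
50 0.1 36 [0.021 0.074] [ 0.399  0.545  1.431 -0.58   1.577  0.67 ] 0.0
50 0 -90 [-0.072 -0.019] [ 0.323  0.517  1.854 -0.656  1.218  0.849] 0.0
50 0 -58 [-0.074  0.017] [ 0.326  0.453  1.829 -0.637  1.29   0.794] 0.0
50 0 -20 [-0.049  0.059] [ 0.302  0.412  1.741 -0.629  1.384  0.7  ] 0.0
50 0 25 [0.007 0.076] [ 0.258  0.445  1.614 -0.638  1.436  0.613] 0.0
50 0 36 [0.021 0.074] [ 0.248  0.464  1.588 -0.641  1.437  0.601] 0.0
```

```bash
cat >> plan.py <<'E'
TI=30
RT=toolR(TI)
AX=np.array([0,-np.cos(np.radians(TI)),-np.sin(np.radians(TI))])
def tcp(x,z,back=0,y=0,R=RT): return C+F@(np.array([x,y,z])-AX*back)-R.apply([0,0,.182])
def effcontact(al,s=.075):
    x,z=tip(al,s);return x,z-.009
def where(o):
    R=Rn.from_quat(o['tool_rot']);t=F.T@(o['position']+R.apply([0,0,.182])-C);return t,(RT*R.inv()).as_rotvec()
E
python3 - <<'E'
from plan import *
from rig import robot
np.set_printoptions(precision=3,suppress=True)
o=robot.get_obs();t,rv=where(o);print("tip wheel",t,"rot units",np.degrees(rv)/6)
p=tcp(-.075,-.008,.10);print("pre",p,"units",(p-o['position'])/.025, "in",F@AX*.1/.025)
for al in(-58,-40,-20,0,25,36):print(al,effcontact(al))
E
```

```text
tip wheel [0.001 0.158 0.268] rot units [-4.343  0.72   0.057]
pre [0.426 0.306 0.343] units [ -3.098  -0.13  -11.449] in [-0.518 -3.425 -2.   ]
-58 (np.float64(-0.07699854497932491), np.float64(0.009307563393655282))
-40 (np.float64(-0.06855623024551138), np.float64(0.03138003918600759))
-20 (np.float64(-0.04994971689238072), np.float64(0.052633122776843115))
0 (np.float64(-0.023), np.float64(0.066))
25 (np.float64(0.007911755824455836), np.float64(0.07006403159179071))
36 (np.float64(0.022563319669500453), np.float64(0.06731188699961228))
```

Request:
{"op": "drive_tool", "data": {
  "plan": [
    [[-0.3, 0, -1, -0.54, 0.09, 0], [-0.3, 0, -1, -0.54, 0.09, 0], [-0.3, 0, -1, -0.54, 0.09, 0], [-0.3, 0, -1, -0.54, 0.09, 0], [-0.3, 0, -1, -0.54, 0.09, 0], [-0.3, 0, -1, -0.54, 0.09, 0], [-0.3, 0, -1, -0.54, 0.09, 0], [-0.3, 0, -1, -0.54, 0.09, 0.05]]
  ]
}}

```text
time: 6.1
position: [0.4427, 0.3085, 0.4286]
tool_rot: [0.658, 0.565, -0.377, 0.325]
ft_force: [-0.1, 0.2, -0.1]
grip_width: 0.0003
```

Request:
{"op": "drive_tool", "data": {
  "plan": [
    [[-0.17, -0.03, -0.9, 0, 0, 0], [-0.17, -0.03, -0.9, 0, 0, 0], [-0.17, -0.03, -0.9, 0, 0, 0], [-0.17, -0.03, -0.75, 0, 0, 0], [0, 0, 0, 0, 0, 0]]
  ]
}}

```text
time: 6.72
position: [0.4256, 0.3053, 0.342]
tool_rot: [0.657, 0.566, -0.378, 0.324]
ft_force: [-0.3, -0.3, 0.2]
grip_width: 0.0001
```

```bash
cat > look.py <<'E'
import sys
from rig import robot,camera
import cv2,numpy as np
ns=sys.argv[2:] or ["side","top"];I=[]
for n in ns:
    a=camera(n)[:,:,::-1];cv2.imwrite(f"pics/{n}{sys.argv[1]}.png",a)
    I.append(a[60:360,130:530] if n=="side" else a[100:400,200:600])
cv2.imwrite(f"pics/v{sys.argv[1]}.png",np.hstack(I))
E
python3 look.py 1; python3 - <<'E'
from plan import *
from rig import robot
np.set_printoptions(precision=4,suppress=True)
o=robot.get_obs();t,rv=where(o);print(o['time'],"tip wheel",t,"rot units",np.degrees(rv)/6,o['ft_force'])
p=tcp(-.075,-.008,0);print("to in units",(p-o['position'])/.025)
E
```

```text
6.825 tip wheel [-0.074   0.0867  0.0418] rot units [-0.0531  0.0267  0.0036] [-0.1566  0.6052  0.7776]
to in units [-0.5495 -3.4021 -2.0277]
```

View pics/v1.png

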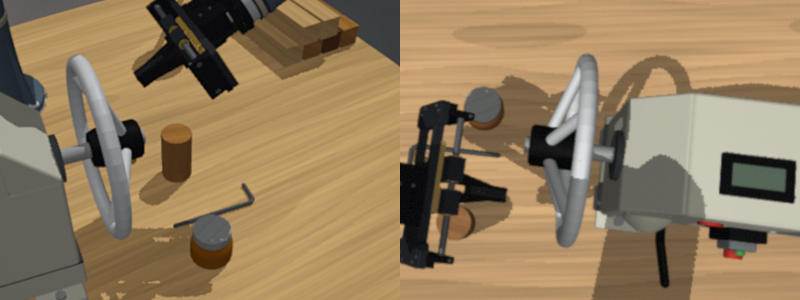

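Request:
{"op": "drive_tool", "data": {
  "plan": [
    [[-0.11, -0.68, -0.41, 0, 0, 0], [-0.11, -0.68, -0.41, 0, 0, 0], [-0.11, -0.68, -0.41, 0, 0, 0], [-0.11, -0.68, -0.41, 0, 0, 0], [-0.11, -0.68, -0.39, 0, 0, 0], [0, 0, 0, 0, 0, 0]]
  ]
}}

```text
time: 7.58
position: [0.4125, 0.2199, 0.2932]
tool_rot: [0.658, 0.565, -0.377, 0.325]
ft_force: [0.7, -0.1, -0.4]
grip_width: 0.0003
```

```bash
python3 look.py 2; cat > arc.py <<'E'
import sys
from plan import *
from rig import robot
np.set_printoptions(precision=2,suppress=True)
o=robot.get_obs();t,rv=where(o);print(o['time'],"tip wheel mm",t*1000,"rot",np.degrees(rv)/6,o['ft_force'])
p=o['position']
for al in map(float,sys.argv[1:]):
    x,z=effcontact(al);n=tcp(x,z);print(al,np.array([x,z])*1000,(n-p)/.025);p=n
E
python3 arc.py -58 -50 -40 -30 -20 -10 0 10 20 25
```

```text
7.675 tip wheel mm [-74.47   1.06  -8.61] rot [-0.06  0.04  0.01] [0.72 1.16 0.33]
-58.0 [-77.     9.31] [-0.09 -0.    0.67]
-50.0 [-74.21  19.24] [ 0.11 -0.02  0.4 ]
-40.0 [-68.56  31.38] [ 0.22 -0.03  0.49]
-30.0 [-60.44  42.71] [ 0.32 -0.05  0.45]
-20.0 [-49.95  52.63] [ 0.41 -0.06  0.4 ]
-10.0 [-37.33  60.57] [ 0.5  -0.08  0.32]
0.0 [-23.  66.] [ 0.57 -0.09  0.22]
10.0 [-11.28  69.15] [ 0.46 -0.07  0.13]
20.0 [ 1.35 70.32] [ 0.5  -0.08  0.05]
25.0 [ 7.91 70.06] [ 0.26 -0.04 -0.01]
```

View pics/v2.png

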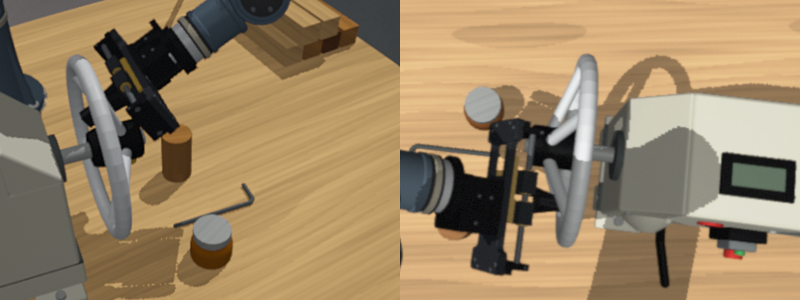

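Request:
{"op": "drive_tool", "data": {
  "plan": [
    [[-0.05, 0, 0.4, 0, 0, 0], [-0.04, 0, 0.3, 0, 0, 0], [0.06, -0.01, 0.2, 0, 0, 0], [0.06, -0.01, 0.2, 0, 0, 0], [0.11, -0.02, 0.25, 0, 0, 0], [0.11, -0.02, 0.25, 0, 0, 0], [0.16, -0.02, 0.23, 0, 0, 0], [0.16, -0.02, 0.23, 0, 0, 0]]
  ]
}}

```text
time: 8.68
position: [0.4266, 0.2179, 0.3446]
tool_rot: [0.658, 0.565, -0.377, 0.324]
ft_force: [-1.7, 2.7, -5.2]
grip_width: 0.0004
```

```bash
python3 look.py 3 ; python3 arc.py -30 -20 -10 0 10 20 25
```

```text
8.775 tip wheel mm [-60.03  -0.13  43.47] rot [-0.04  0.04  0.01] [ 0.86  1.85 -2.1 ]
-30.0 [-60.44  42.71] [-0.01  0.02 -0.06]
-20.0 [-49.95  52.63] [ 0.41 -0.06  0.4 ]
-10.0 [-37.33  60.57] [ 0.5  -0.08  0.32]
0.0 [-23.  66.] [ 0.57 -0.09  0.22]
10.0 [-11.28  69.15] [ 0.46 -0.07  0.13]
20.0 [ 1.35 70.32] [ 0.5  -0.08  0.05]
25.0 [ 7.91 70.06] [ 0.26 -0.04 -0.01]
```

View pics/v3.png

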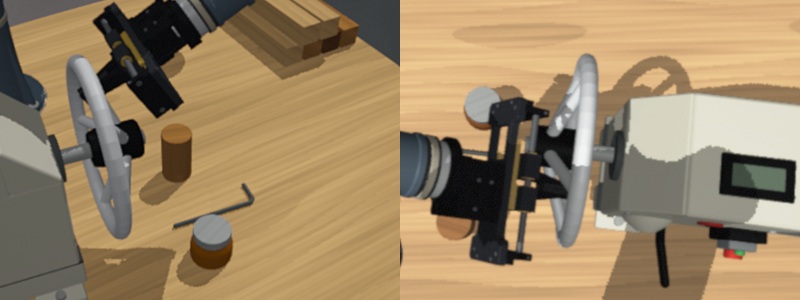

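Request:
{"op": "drive_tool", "data": {
  "plan": [
    [[0.2, -0.03, 0.2, 0, 0, 0], [0.21, -0.03, 0.2, 0, 0, 0], [0.25, -0.04, 0.16, 0, 0, 0], [0.25, -0.04, 0.16, 0, 0, 0], [0.28, -0.04, 0.11, 0, 0, 0], [0.28, -0.04, 0.11, 0, 0, 0], [0.23, -0.04, 0.07, 0, 0, 0], [0.23, -0.04, 0.06, 0, 0, 0]]
  ]
}}

```text
time: 9.78
position: [0.4747, 0.2103, 0.3708]
tool_rot: [0.658, 0.565, -0.377, 0.324]
ft_force: [-4.9, 1.2, -4.2]
grip_width: 0.0007
```

Request:
{"op": "drive_tool", "data": {
  "plan": [
    [[0.25, -0.04, 0.02, 0, 0, 0], [0.25, -0.04, 0.02, 0, 0, 0], [0.2, -0.03, 0, 0, 0, 0], [0.1, -0.02, 0, 0, 0, 0], [0, 0, 0, 0, 0, 0]]
  ]
}}

```text
time: 10.4
position: [0.4948, 0.2069, 0.372]
tool_rot: [0.658, 0.565, -0.378, 0.325]
ft_force: [-4.4, -1.2, -2.1]
grip_width: 0.0005
```

```bash
python3 look.py 4 ; python3 arc.py 25
```

```text
10.5 tip wheel mm [ 8.15 -0.76 70.37] rot [-0.04  0.02  0.01] [-4.25 -1.29 -2.15]
25.0 [ 7.91 70.06] [-0.    0.05 -0.04]
```

View pics/v4.png

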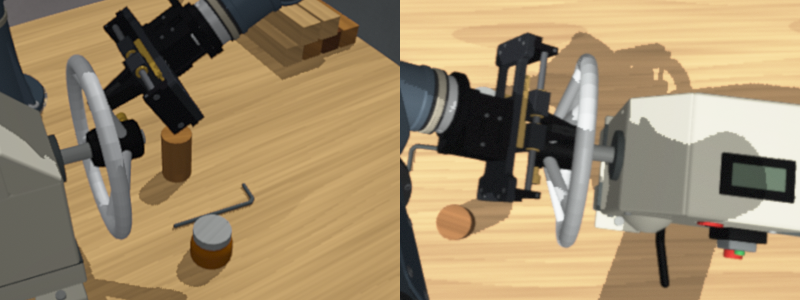

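Request:
{"op": "drive_tool", "data": {
  "plan": [
    [[-0.3, 0.05, 0, 0, 0, 0], [0, 0.3, 0.2, 0, 0, 0], [0.1, 0.7, 0.41, 0, 0, 0], [0.11, 0.7, 0.41, 0, 0, 0], [0.11, 0.7, 0.41, 0, 0, 0], [0.11, 0.7, 0.41, 0, 0, 0], [-0.5, 0.5, 0.1, 0, 0, 0], [-0.8, 0.1, -0.2, 0, 0, 0]]
  ]
}}

```text
time: 11.5
position: [0.465, 0.3021, 0.4161]
tool_rot: [0.658, 0.566, -0.375, 0.325]
ft_force: [-0.5, -0.7, 0.5]
grip_width: 0.0007
```

```bash
python3 look.py 5; cat > fith.py <<'E'
import sys
from h import *
n0=sys.argv[1];g=float(sys.argv[2]);ns=sys.argv[3:] or ["side","top"]
p=np.array([.46314,.0533,-.1498,0.])
Ls={};sk={}
for n in ns:
    a=cv2.imread(f"pics/{n}{n0}.png")[:,:,::-1].copy();Ls[n]=label(a)
    hsv=cv2.cvtColor(a,cv2.COLOR_RGB2HSV);Ls[n][(hsv[...,1]>120)&(hsv[...,0]>20)&(hsv[...,0]<26)&False]=3
for n in ns:
    c=[]
    gs=np.arange(g-16,g+16.1,1)
    for t in gs:
        p[3]=np.radians(t);r=render(n,p);r2=r.copy();m=ROI[n]&(r!=3)
        c.append((r!=Ls[n])[m].sum())
    c=np.array(c);i=c.argmin();print(n,gs[i],c[i],c[max(0,i-5):i+6])
E
python3 fith.py 5 -83; python3 arc.py
```

```text
side -87.0 759 [769 770 770 763 762 759 762 768 776 783 785]
top -88.0 489 [544 524 508 499 491 489 489 499 523 523 544]
11.6 tip wheel mm [-36.77  88.24 113.51] rot [-0.05  0.   -0.01] [ 0.85 -0.29 -0.35]
```

View pics/v5.png

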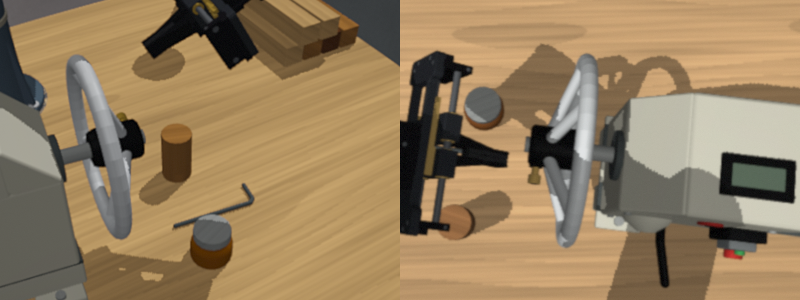

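```bash
python3 - <<'E'
from plan import *
from rig import robot
np.set_printoptions(precision=3,suppress=True)
o=robot.get_obs()
p=tcp(-.075,.002,.10);p2=tcp(-.075,.002,0);print((p-o['position'])/.025,(p2-p)/.025)
q=p2
for al in(-51,-40,-30,-20,-10,0,10,20,30,37):
    x,z=effcontact(al);n=tcp(x,z);print(al,np.array([x,z])*1000,(n-q)/.025);q=n
E
```

```text
[-1.512  0.18  -2.491] [-0.518 -3.425 -2.   ]
-51 [-74.641  18.002] [ 0.014 -0.002  0.64 ]
-40 [-68.556  31.38 ] [ 0.241 -0.036  0.535]
-30 [-60.441  42.707] [ 0.321 -0.049  0.453]
-20 [-49.95   52.633] [ 0.415 -0.063  0.397]
-10 [-37.331  60.575] [ 0.499 -0.075  0.318]
0 [-23.  66.] [ 0.567 -0.086  0.217]
10 [-11.284  69.147] [ 0.463 -0.07   0.126]
20 [ 1.353 70.321] [ 0.5   -0.076  0.047]
30 [14.559 69.197] [ 0.522 -0.079 -0.045]
37 [23.893 66.906] [ 0.369 -0.056 -0.092]
```

Request:
{"op": "drive_tool", "data": {
  "plan": [
    [[-0.5, 0.06, -0.85, 0, 0, 0], [-0.5, 0.06, -0.85, 0, 0, 0], [-0.51, 0.06, -0.79, 0, 0, 0], [-0.13, -0.86, -0.5, 0, 0, 0], [-0.13, -0.86, -0.5, 0, 0, 0], [-0.13, -0.86, -0.5, 0, 0, 0], [-0.13, -0.84, -0.5, 0, 0, 0], [0, 0, 0.1, 0, 0, 0]]
  ]
}}

```text
time: 12.6
position: [0.4148, 0.2191, 0.3054]
tool_rot: [0.658, 0.565, -0.378, 0.324]
ft_force: [-0.3, 0.2, -0.5]
grip_width: 0.0008
```

Request:
{"op": "drive_tool", "data": {
  "plan": [
    [[0, 0, 0.27, 0, 0, 0], [0.02, 0, 0.27, 0, 0, 0], [0.12, -0.02, 0.27, 0, 0, 0], [0.12, -0.02, 0.26, 0, 0, 0], [0.16, -0.02, 0.23, 0, 0, 0], [0.16, -0.02, 0.22, 0, 0, 0], [0.21, -0.03, 0.2, 0, 0, 0], [0.21, -0.03, 0.2, 0, 0, 0]]
  ]
}}

```text
time: 13.6
position: [0.4399, 0.2162, 0.354]
tool_rot: [0.658, 0.565, -0.377, 0.325]
ft_force: [-2.2, 2.0, -4.4]
grip_width: 0.0004
```

```bash
python3 look.py 6; python3 arc.py -20 -10 0 10 20 30 37
```

```text
13.7 tip wheel mm [-46.45   0.24  52.96] rot [-0.04  0.04  0.01] [-0.65  1.46 -1.1 ]
-20.0 [-49.95  52.63] [-0.13  0.03 -0.04]
-10.0 [-37.33  60.57] [ 0.5  -0.08  0.32]
0.0 [-23.  66.] [ 0.57 -0.09  0.22]
10.0 [-11.28  69.15] [ 0.46 -0.07  0.13]
20.0 [ 1.35 70.32] [ 0.5  -0.08  0.05]
30.0 [14.56 69.2 ] [ 0.52 -0.08 -0.04]
37.0 [23.89 66.91] [ 0.37 -0.06 -0.09]
```

View pics/v6.png

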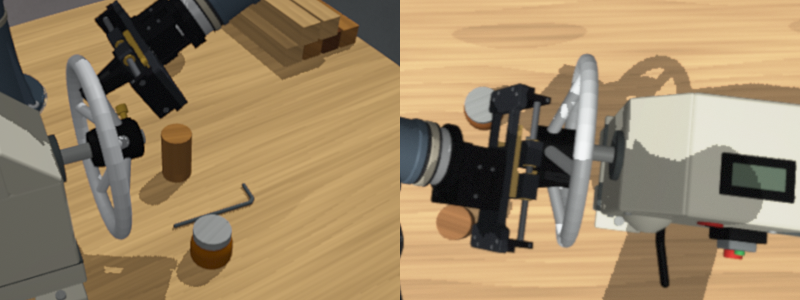

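Request:
{"op": "drive_tool", "data": {
  "plan": [
    [[0.18, -0.02, 0.14, 0, 0, 0], [0.19, -0.02, 0.14, 0, 0, 0], [0.28, -0.04, 0.11, 0, 0, 0], [0.28, -0.04, 0.11, 0, 0, 0], [0.23, -0.04, 0.07, 0, 0, 0], [0.23, -0.04, 0.06, 0, 0, 0], [0.25, -0.04, 0.03, 0, 0, 0], [0.25, -0.04, 0.02, 0, 0, 0]]
  ]
}}

```text
time: 14.7
position: [0.4868, 0.2093, 0.3705]
tool_rot: [0.658, 0.565, -0.378, 0.324]
ft_force: [-5.7, 0.4, -3.2]
grip_width: 0.0002
```

Request:
{"op": "drive_tool", "data": {
  "plan": [
    [[0.26, -0.04, -0.02, 0, 0, 0], [0.26, -0.04, -0.02, 0, 0, 0], [0.2, -0.03, -0.05, 0, 0, 0], [0.1, -0.02, -0.02, 0, 0, 0], [0.05, 0, -0.02, 0, 0, 0], [0, 0, 0, 0, 0, 0]]
  ]
}}

```text
time: 15.45
position: [0.5084, 0.2057, 0.3676]
tool_rot: [0.658, 0.565, -0.379, 0.325]
ft_force: [-5.3, -1.9, -1.7]
grip_width: 0.0004
```

```bash
python3 look.py 7; python3 arc.py 37 40; cat > zs.py <<'E'
import sys,cv2
a=cv2.imread(f"pics/side{sys.argv[1]}.png");cv2.imwrite(f"pics/z{sys.argv[1]}.png",cv2.resize(a[105:305,175:305],None,fx=3,fy=3,interpolation=cv2.INTER_CUBIC))
E
python3 zs.py 7
```

```text
15.55 tip wheel mm [21.59 -0.09 66.19] rot [-0.03  0.    0.02] [-6.18  0.01 -1.13]
37.0 [23.89 66.91] [0.08 0.   0.01]
40.0 [27.86 65.53] [ 0.16 -0.02 -0.06]
```

View pics/v7.png

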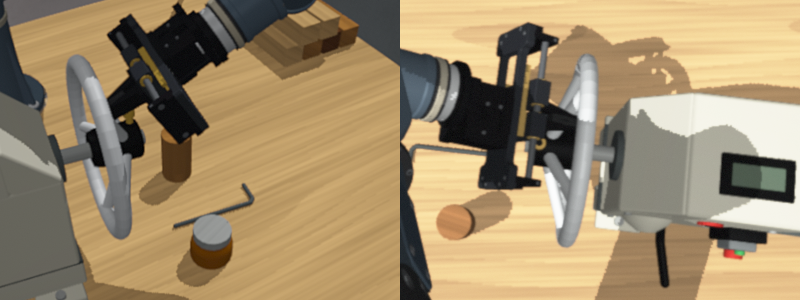

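View pics/z7.png

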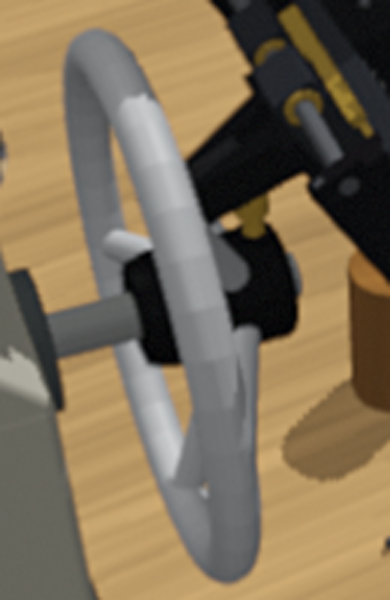

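Request:
{"op": "drive_tool", "data": {
  "plan": [
    [[-0.3, 0.05, 0, 0, 0, 0], [0, 0.3, 0.2, 0, 0, 0], [0.1, 0.7, 0.41, 0, 0, 0], [0.11, 0.7, 0.41, 0, 0, 0], [0.11, 0.7, 0.41, 0, 0, 0], [0.11, 0.7, 0.41, 0, 0, 0], [0.1, 0.7, 0.4, 0, 0, 0], [0, 0.5, 0.3, 0, 0, 0]]
  ]
}}

```text
time: 16.55
position: [0.5149, 0.3162, 0.4323]
tool_rot: [0.658, 0.565, -0.375, 0.326]
ft_force: [0.2, 0.3, 0.1]
grip_width: 0.0005
```

```bash
python3 look.py 8; python3 fith.py 8 -6; python3 arc.py; cat > scr.py <<'E'
import sys
from h import *
n0=sys.argv[1]
C=np.array([.46314,.0533,.21]);F=frame(-.1498)
for n in("side","top"):
    a=cv2.imread(f"pics/{n}{n0}.png");h=cv2.cvtColor(a,cv2.COLOR_BGR2HSV)
    x=(slice(130,230),slice(230,290)) if n=="side" else (slice(210,290),slice(315,365))
    cv2.imwrite(f"pics/s{n}{n0}.png",cv2.resize(a[x],None,fx=6,fy=6,interpolation=cv2.INTER_CUBIC))
    for t in(-15,-10,-5,0,5):
        u=radial(np.radians(t));print(n,t,[proj(n,C+F@(u*r+[0,.05,0]))[0][0].round(1).tolist() for r in(.03,.052)])
E
python3 scr.py 8; python3 ov.py pics/ov8.png 0 >/dev/null; python3 - <<'E'
import cv2,numpy as np
a=cv2.imread('pics/sside8.png');b=cv2.imread('pics/stop8.png');c=np.zeros((600,700,3),np.uint8);c[:a.shape[0],:a.shape[1]]=a;c[:b.shape[0],380:380+b.shape[1]]=b;cv2.imwrite('pics/sc8.png',c)
E
```

```text
side -4.0 752 [785 783 776 770 759 752 755 782 798 808 823]
top -5.0 562 [639 611 599 585 573 562 562 569 574 587 602]
16.65 tip wheel mm [ 12.28 110.7  130.04] rot [-0.07  0.05 -0.01] [ 0.42  0.08 -0.16]
side -15 [[258.3, 180.3], [256.1, 165.7]]
side -10 [[258.9, 181.1], [257.0, 167.0]]
side -5 [[259.4, 182.1], [258.0, 168.6]]
side 0 [[260.0, 183.1], [259.0, 170.4]]
side 5 [[260.6, 184.3], [260.1, 172.5]]
top -15 [[337.5, 248.2], [337.6, 250.3]]
top -10 [[337.8, 246.2], [338.1, 246.8]]
top -5 [[338.0, 244.2], [338.5, 243.2]]
top 0 [[338.3, 242.2], [338.9, 239.6]]
top 5 [[338.5, 240.2], [339.4, 236.2]]
```

View pics/v8.png

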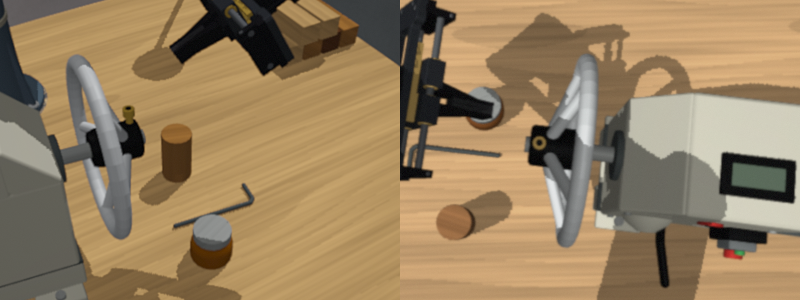

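View pics/sc8.png

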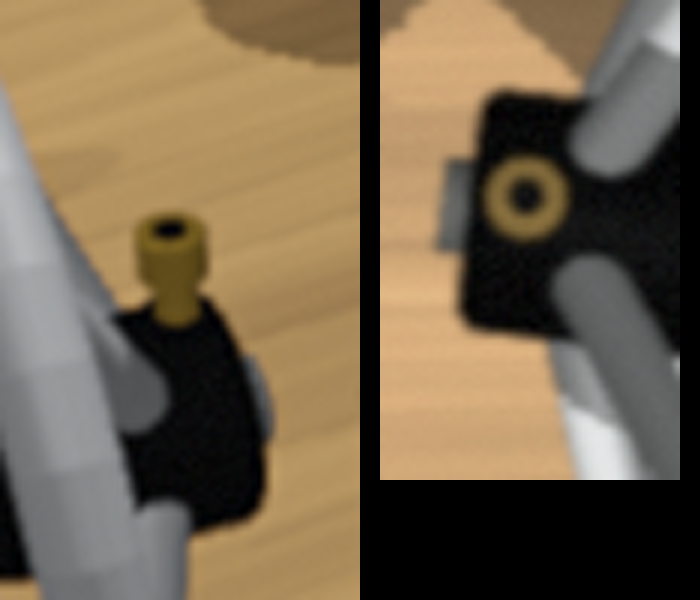

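```bash
python3 - <<'E'
from plan import *
from rig import robot
np.set_printoptions(precision=3,suppress=True)
o=robot.get_obs();q=o['position']
for n,p in(("in",tcp(.011,.0665)),("cont",tcp(.0212,.066)),("fin",tcp(.0271,.0645))):
    print(n,(p-q)/.025);q=p
E
```

```text
in [-0.683 -4.347 -2.59 ]
cont [ 0.403 -0.061 -0.02 ]
fin [ 0.233 -0.035 -0.06 ]
```

Request:
{"op": "drive_tool", "data": {
  "plan": [
    [[-0.11, -0.72, -0.43, 0, 0, 0], [-0.11, -0.72, -0.43, 0, 0, 0], [-0.11, -0.72, -0.43, 0, 0, 0], [-0.11, -0.72, -0.43, 0, 0, 0], [-0.12, -0.72, -0.43, 0, 0, 0], [-0.12, -0.74, -0.44, 0, 0, 0], [0, 0, 0, 0, 0, 0]]
  ]
}}

```text
time: 17.52
position: [0.4972, 0.2052, 0.3656]
tool_rot: [0.658, 0.565, -0.378, 0.324]
ft_force: [0.6, 0.8, 0.4]
grip_width: 0.0003
```

```bash
python3 - <<'E'
from plan import *
from rig import robot
np.set_printoptions(precision=3,suppress=True)
o=robot.get_obs();q=o['position'];print(where(o)[0],o['ft_force'])
for n,p in(("cont",tcp(.0212,.066)),("fin",tcp(.0271,.0645))):
    print(n,(p-q)/.025);q=p
E
```

```text
[ 0.01  -0.002  0.064] [0.624 0.781 0.442]
cont [0.422 0.038 0.056]
fin [ 0.233 -0.035 -0.06 ]
```

Request:
{"op": "drive_tool", "data": {
  "plan": [
    [[0.2, 0.04, 0.06, 0, 0, 0], [0.2, 0, 0, 0, 0, 0], [0.08, -0.01, -0.02, 0, 0, 0], [0.08, -0.01, -0.02, 0, 0, 0], [0.06, -0.01, -0.02, 0, 0, 0], [0.03, 0, 0, 0, 0, 0], [0, 0, 0, 0, 0, 0]]
  ]
}}

```text
time: 18.4
position: [0.5128, 0.2072, 0.3659]
tool_rot: [0.658, 0.565, -0.378, 0.323]
ft_force: [-4.6, 2.0, 1.0]
grip_width: 0.0005
```

```bash
python3 - <<'E'
from plan import *
from rig import robot
np.set_printoptions(precision=4,suppress=True)
o=robot.get_obs();print(where(o)[0],o['ft_force'])
E
```

```text
[0.0256 0.0024 0.0639] [-4.5614  2.0052  0.9592]
```

Request:
{"op": "drive_tool", "data": {
  "plan": [
    [[0.05, -0.01, -0.01, 0, 0, 0], [0, 0, 0, 0, 0, 0], [-0.3, 0.05, 0.03, 0, 0, 0], [0, 0.3, 0.2, 0, 0, 0], [0.1, 0.7, 0.41, 0, 0, 0], [0.11, 0.7, 0.41, 0, 0, 0], [0.11, 0.7, 0.41, 0, 0, 0], [0.11, 0.7, 0.41, 0, 0, 0]]
  ]
}}

```text
time: 19.4
position: [0.5187, 0.2864, 0.4138]
tool_rot: [0.658, 0.566, -0.376, 0.325]
ft_force: [-0.3, 1.1, 0.3]
grip_width: 0.0006
```

Request:
{"op": "drive_tool", "data": {
  "plan": [
    [[0.1, 0.8, 0.4, 0, 0, 0], [0.1, 0.8, 0.4, 0, 0, 0], [0, 0.5, 0.3, 0, 0, 0]]
  ]
}}

```text
time: 19.77
position: [0.5235, 0.3391, 0.4412]
tool_rot: [0.658, 0.566, -0.376, 0.325]
ft_force: [0.3, 0.7, -0.5]
grip_width: 0.0005
```

```bash
python3 look.py 9; python3 fith.py 9 0; python3 scr.py 9 >/dev/null;  python3 - <<'E'
import cv2,numpy as np
a=cv2.imread('pics/sside9.png');b=cv2.imread('pics/stop9.png');c=np.zeros((600,700,3),np.uint8);c[:a.shape[0],:a.shape[1]]=a;c[:b.shape[0],380:380+b.shape[1]]=b;cv2.imwrite('pics/sc9.png',c)
for n in('8','9'):
    h=cv2.cvtColor(cv2.imread(f'pics/top{n}.png'),cv2.COLOR_BGR2HSV)[225:260,325:352].astype(int)
    m=(h[...,1]>110)&(h[...,2]>70)&(h[...,2]<190)&(h[...,0]<30)
    k,l,s,c=cv2.connectedComponentsWithStats(m.astype(np.uint8),connectivity=8)
    i=1+s[1:,4].argmax();x,y,w,hh,A=s[i];print(n,A,"bbox centre",x+(w-1)/2+325,y+(hh-1)/2+225,w,hh,"centroid",c[i]+[325,225])
E
```

```text
side 2.0 790 [831 822 819 805 791 790 801 826 847 872 899]
top 1.0 589 [655 645 634 613 593 589 590 593 601 618 646]
8 126 bbox centre 339.0 242.5 13 14 centroid [338.92063492 242.58730159]
9 123 bbox centre 339.5 239.5 14 14 centroid [339.28455285 239.20325203]
```

View pics/v9.png

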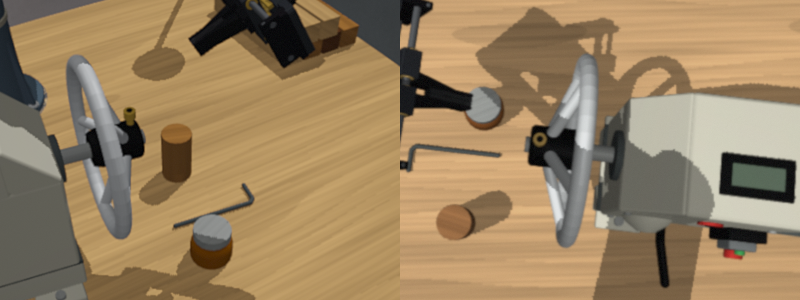

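View pics/sc9.png

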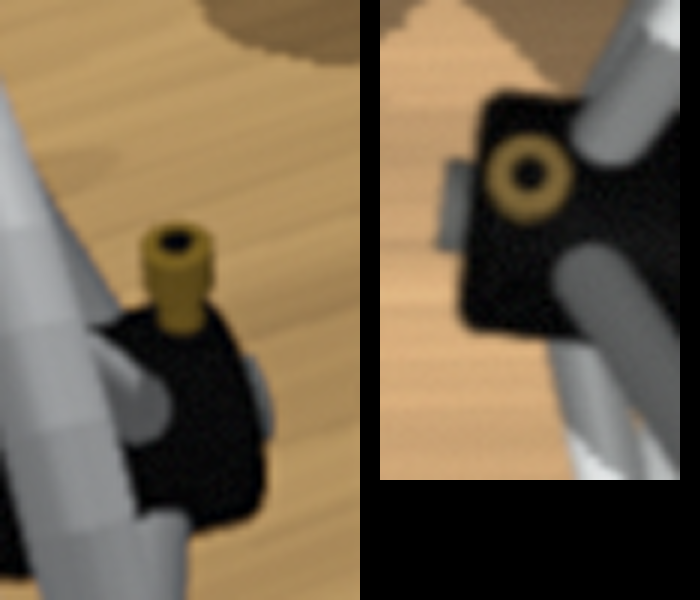

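```bash
cat > fin.py <<'E'
import sys
from h import *
for n in("top","side"):
    Ls={n:label(cv2.imread(f"pics/{n}{sys.argv[1]}.png")[:,:,::-1].copy())}
    x=np.array([.46314,.0533,-.1498,.01])
    ROI[n]=ROI[n]&((uu>325) if n=="top" else (uu<276))
    for s in(1,.5):
        sim=[x]+[x+np.eye(4)[i]*[.004,.004,.02,.06][i]*s for i in range(4)]
        r=minimize(lambda q:cost(q,Ls),x,method="Nelder-Mead",options=dict(initial_simplex=sim,maxiter=80));x=r.x
    C=np.array([x[0],x[1],.21]);F=frame(x[2])
    print(n,x,np.degrees(x[3]),r.fun,{t:proj(n,C+F@(radial(np.radians(t))*.052+[0,.05,0]))[0][0].round(1).tolist() for t in(-3,0,3)})
E
python3 fin.py 9
```

```text
top [ 0.46467439  0.05302725 -0.14957846  0.01556629] 0.8918828049400074 504.0 {-3: [338.9, 240.6], 0: [339.1, 238.4], 3: [339.4, 236.3]}
side [ 0.45907497  0.05399312 -0.14977361  0.02046305] 1.1724461183968722 684.0 {-3: [257.5, 167.5], 0: [258.1, 168.6], 3: [258.8, 169.8]}
```

```bash
python3 - <<'E'
import cv2,numpy as np
a=cv2.imread('pics/side0.png').astype(int);b=cv2.imread('pics/side9.png').astype(int)
for n,s in(("jar",np.s_[285:325,322:360]),("blank",np.s_[190:238,292:320]),("key",np.s_[245:285,305:382])):print(n,abs(a[s]-b[s]).mean())
from rig import robot
o=robot.get_obs();print(o['time'],abs(o['joint_velocities']).max(),o['ft_force'])
robot.hand_in()
E
```

```text
jar 8.539473684210526
blank 3.3901289682539684
key 5.698484848484848
19.875 0.045627435312431575 [ 0.58174996  0.72188324 -0.6754667 ]
the job is handed in; nothing more can be done
```

The clamp screw now points straight up to within about 1.5°, the hand is clear of the wheel, and the job is handed in at 19.9 s of the 48 s allowed.

**What I did:** I found the wheel in both pictures, with the screw starting about 166° from upright. I brought the shut fingers in from the outboard side and pushed two spokes one after the other, about 78° and 83°. The screw was then about 4° short, so I went back in for a small final nudge and withdrew. Measured pushing forces were about 4 to 7 N. Nothing was gripped, and I aimed every contact at a spoke rather than the rim or the screw.

**Last checks:**
- **Screw angle:** the estimates differ slightly. The spoke outlines fitted at +1° to +2°. The screw head in the top view gave between −1° and +0.5°. The side view, which is less certain because of a calibration offset of about 1 pixel, ranged from about −3° to +4°. I took it as upright to within 1–1.5°.
- **Jar, blank and hex key:** they appear in the same places as at the start. The picture differences I measured there were small, and I put them down to shadows from the arm.
- **Robot at hand-in:** it was 0.13 m or more away from the wheel, with the force reading at noise level.

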